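# Build the deep-drawing stack for the hand press

### The arm

A 6-joint arm with a two-finger parallel gripper is mounted at the origin on the work surface. World frame = base frame: x ahead of the robot, y to its left, z up, the work surface at z = 0. Lengths are in mm, angles in rad, forces in N, time in s.
With the tool pointing down it reaches from about 400 to 925 mm from the base axis. Payload 3.4 kg.
Tool frame: the origin (TCP) lies midway between the tips of the shut fingers; the grasp point (between the pads) lies 19 mm behind it (env.pinch_z is the distance from the TCP to the grasp point, in mm); z points along the fingers, y is the direction in which the jaws open and shut (so a half turn about z gives the same grasp; the last joint's range is limited). The gripper opens to 85 mm and grips with 20 to 120 N. Pads are 22 mm wide; open, the fingers measure 114 mm over their backs; the gripper's body (76 mm by 85 mm) begins 54 mm behind the grasp point. The pads swing forward as they close: fully open they stand 13 mm farther back than shut.
Start: joints at [-1.206, 0.307, 1.506, -0, 1.328, -0.073], TCP at [243.748, -520.786, 231.305] pointing down, gripper open.
Joint ranges: [-3.12, 3.12], [-1.05, 2.28], [0.14, 2.33], [-1.42, 4.57], [0.1, 2.73], [-2.68, 2.68]. Speed limits (rad/s): [2.57, 2.57, 3.14, 3.14, 3.14, 3.14].

### API

Orientations are given as a rotation vector (axis times angle).
In Python, from bench import telemetry, optics, job, env gives the robot as it stands.
- The arm moves only by the shell command python3 -m pendant 'ROWS' [FORCE]. ROWS is JSON, a list of rows, each a list of 3 entries, a list of its own where there are three numbers: the gripper command: -1 is fully open, 1 is shut, values between are in proportion, then the shift along the tool's x, y, z in m, then the turn about the tool's z in degrees. A call has exactly 5 rows; each row is the pose to reach, as a shift and turn from the pose commanded when the call began, along the tool's axes at that moment; what a row does not reach only later rows make up. A row lasts 1/8 s, in which the tool goes at most 62.5 mm and 10.7 degrees, less where a joint would pass 70% of its speed; a pose out of reach is approached as far as the arm can. A call with a gripper value outside its range is refused whole. The fingers move at their own pace and stop on an object; FORCE is the grip in N (left out, the last holds). Time passes only in rows, so rows that repeat a pose let the fingers close, or fill a call up. It gives the time, the measured TCP pose, the force and the opening at its end, in the units of the state.
- telemetry.sense(): the state, without advancing time (a new reading comes with each control period).
- optics.snapshot(name): name is "side" or "top" or "wrist"; returns (picture, depth): 400x640x3 uint8, red, green, blue; 400x640 float32, mm along the optical axis (not along the pixel's ray), 0 where there is no reading.
- optics.camera_info(name): a dict with "vertical_fov" (degrees; the focal length in pixels is half the picture's height over the tangent of half this angle, whatever the lens; pixels are square), "cx", "cy" (the principal point, pixels), "k1" (the pictures are not rectified: a ray, as slopes to the right and down, at radius r is drawn at 1 + k1 r^2 times it, then the intrinsics apply), "extrinsics" (4x4, takes a point from camera to world coordinates). Camera axes: x right, y down, z forward; pixel columns grow to the right and rows downward; lengths in mm; the calibration is good to about 2 mm. A picture is of the moment at which its call begins: read the wrist's pose just before it. camera_info takes no time and is no camera call; for the wrist camera it gives the pose at the moment of the call.
- job.finish_job(): hands the job in, once; it reports no verdict.
The state is a dict: "clock": time; "q": joint angles; "joint_velocities": joint speeds; "joint_torque": joint torques, N m; "ee_pos": TCP position; "eef_rot": TCP orientation; "ft_force": force on the tool from outside, world axes, zero at the start; "ft_torque": the same for the moment, N m; "gripper_width": opening from 0.0 (shut) to 1.0 (fully open).
Only numpy, scipy, OpenCV 4.12 (cv2) and the standard library are available. Lean on these libraries where they do the work, as an engineer would, in place of code of your own. Each camera call takes 0.05 s, during which the arm holds its last target. There are 200 camera calls.

### The job

Set up the drawing tooling on the grey press plate: lay the round die ring flat in the middle of the plate, on it the copper blank, on that the square blank holder, and last stand the punch upright down through the holder's hole so that it rests on the copper. Keep every part centred on the one below, set each down gently without dropping it, and leave the hammer, dish and jar where they are.

Things in the scene. Friction and masses are not known exactly. Their poses are not given: they have to be found in the camera images.
- plate: Press plate, the target: grey painted steel square 100 x 100 mm, 10 mm thick, fixed to the bench, with a dark scribed circle (69 mm across) round its middle and a screw head in each corner. Origin: centre of its underside, so its top is at z = +10 mm; x and y along its sides.
- die: Die ring: round plain steel ring lying flat, 62 mm outer diameter, 34 mm bore, 18 mm high, about 0.3 kg. The round ring, as against the square holder. Origin: centre of its underside; z is its axis, upward.
- blank: Copper blank: plain solid disc without a hole, 50 mm diameter, 6 mm thick, about 0.1 kg, lying flat. Origin: centre of its underside; z upward.
- holder: Blank holder: square steel plate 54 x 54 mm, 12 mm thick, with a round through hole of 38 mm in its middle, about 0.18 kg, lying flat. Origin: centre of its underside; x and y along its sides; z upward.
- punch: Punch: solid steel turned piece standing upright, 64 mm tall, about 0.32 kg: a foot of 28 mm diameter from the bottom up to 30 mm, then a head of 33 mm diameter from 32 mm up to the flat top. The foot fits through the holder's hole with 5 mm to spare all round; the head is what to grip. Origin: centre of its underside; z is its axis, upward.
- hammer: Bystander, leave alone: hammer lying on the bench, 240 mm long. Origin: on its underside in the middle of its length; its x axis runs along the handle towards the head.
- dish: Bystander, leave alone: white ceramic bowl, 84 mm across, 30 mm high. Origin: centre of its underside.
- jar: Bystander, leave alone: amber glass jar with a white cap, 56 mm across, 70 mm high. Origin: centre of its underside.
There are look-alikes about, which are no part of the job. There is more than one size of the blank; the job needs the largest.

How it is judged:
By the outcome, as a careful person would: the job done as asked, in the order asked, and still so for the second after the job is handed in, with the robot touching nothing.
It also fails if it takes over 96 s, if anything falls off the work surface, if the arm or the gripper's body presses on something with over 40 N, if the wrist force passes 120 N, or if a joint passes its speed limit or range.

## Working session

There is one attempt and no reset: what is moved stays moved. The work goes in short steps, Python scripts to look and compute and a shell command to move; the robot and the scene stay as the last step left them, time stands still between calls to the robot, and variables do not carry over. Pictures are saved under pics/ and viewed, about 12 in all and at most 16, crops included, and the job is handed in when it is done.

```bash
ls; mkdir -p pics; cat > h.py <<'E'
import numpy as np, cv2
from bench import telemetry, optics, job, env
from scipy.spatial.transform import Rotation as R
def snap(n):
    i=optics.camera_info(n); p,d=optics.snapshot(n); return p,d,i
def K(i):
    f=200/np.tan(np.radians(i["vertical_fov"])/2); return f
def rays(uv,i):
    uv=np.atleast_2d(np.float64(uv)); f=K(i)
    d=(uv-[i["cx"],i["cy"]])/f; u=d.copy()
    for _ in range(20): u=d/(1+i["k1"]*(u**2).sum(1,keepdims=True))
    return np.c_[u,np.ones(len(u))]
def onplane(uv,i,z):
    E=np.array(i["extrinsics"]); r=rays(uv,i)@E[:3,:3].T; o=E[:3,3]
    return o+r*((z-o[2])/r[:,2])[:,None]
def cloud(d,i):
    v,u=np.mgrid[:400,:640]; r=rays(np.c_[u.ravel(),v.ravel()],i)*d.reshape(-1,1)
    E=np.array(i["extrinsics"]); return (r@E[:3,:3].T+E[:3,3]).reshape(400,640,3)
def proj(P,i):
    E=np.linalg.inv(i["extrinsics"]); c=np.atleast_2d(P)@E[:3,:3].T+E[:3,3]; s=c[:,:2]/c[:,2:]
    return s*(1+i["k1"]*(s**2).sum(1,keepdims=True))*K(i)+[i["cx"],i["cy"]]
def save(p,n): cv2.imwrite(f"pics/{n}.png",p[...,::-1])
E
python3 - <<'E'
from h import *
for n in("top","side","wrist"):
    p,d,i=snap(n); save(p,n+"0"); np.savez(n+"0",p=p,d=d); print(n,{k:np.round(v,3).tolist() for k,v in i.items()},(d==0).mean())
print(telemetry.sense(), env.pinch_z)
E
```

```text
pics
top {'vertical_fov': 45.75, 'cx': 316.092, 'cy': 192.627, 'k1': 0.008, 'extrinsics': [[0.023, -0.998, 0.057, 429.543], [-0.999, -0.021, 0.025, -74.955], [-0.024, -0.058, -0.998, 1338.483], [0.0, 0.0, 0.0, 1.0]]} 0.0040625
side {'vertical_fov': 54.957, 'cx': 319.971, 'cy': 201.028, 'k1': -0.082, 'extrinsics': [[-0.994, -0.076, 0.082, 441.008], [-0.109, 0.506, -0.856, 947.498], [0.024, -0.859, -0.511, 625.27], [0.0, 0.0, 0.0, 1.0]]} 0.004015625
wrist {'vertical_fov': 71.197, 'cx': 322.188, 'cy': 199.009, 'k1': -0.028, 'extrinsics': [[0.425, -0.856, -0.295, 320.35], [-0.905, -0.403, -0.137, -483.815], [-0.002, 0.325, -0.946, 373.121], [0.0, 0.0, 0.0, 1.0]]} 0.00427734375
{'clock': 0.15, 'q': array([-1.20646147e+00,  3.07415436e-01,  1.50737915e+00, -4.49862899e-06,
        1.32840141e+00, -7.34802536e-02]), 'joint_velocities': array([-0.00242234, -0.00057639, -0.00359713,  0.00121692, -0.00011247,
        0.00187835]), 'joint_torque': array([ 9.29868584e-04, -4.57975531e+01, -2.52219182e+01,  2.18509985e-05,
        8.51838064e-03,  7.03153717e-06]), 'ee_pos': array([ 243.57323489, -520.27065489,  230.58227348]), 'eef_rot': array([-3.06507106e+00, -6.81896163e-01,  3.71571016e-04]), 'ft_force': array([0.69778818, 0.42042832, 0.05913098]), 'ft_torque': array([-0.0364282 , -0.00409477, -0.01229696]), 'gripper_width': 0.9978248868580876} 18.700000000000003
```

View pics/top0.png

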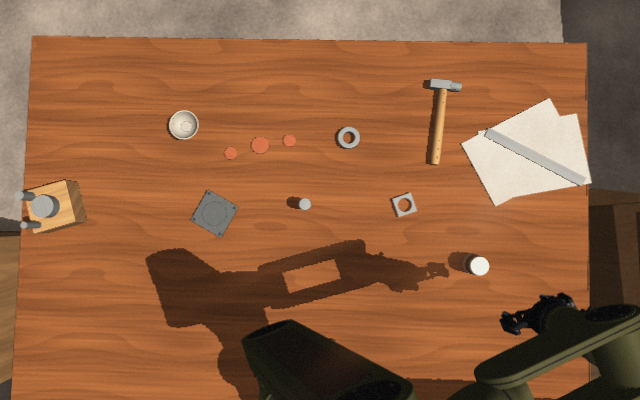

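View pics/side0.png

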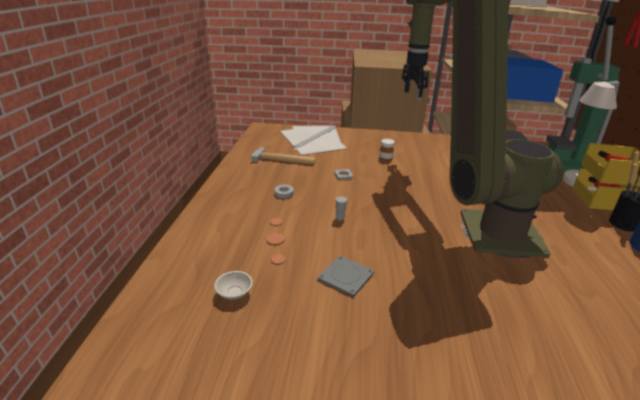

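Top view: plate (215,213); die ring (348,138); holder (404,204); punch (305,204); hammer (438,120); dish (183,125); jar (478,266). 
Could be confused: copper discs at (231,153), (260,145), (289,140), where the middle one looks largest; the wooden block with steel cylinders at (45,205) against the punch; the round ring at (348,138) against the square holder at (404,204).

```bash
cat > m.py <<'E'
from h import *
def seg(p,d,i,zmin=3.5):
    """components standing above the bench or copper-coloured"""
    C=cloud(d,i); return C
E
python3 - <<'E'
from h import *
a=np.load("top0.npz"); p,d=a["p"],a["d"]; i=optics.camera_info("top")
C=cloud(d,i)
b=C[60:250,100:160].reshape(-1,3); print("bench z",np.median(b[:,2]))
hsv=cv2.cvtColor(p,cv2.COLOR_RGB2HSV)
def comp(m,c,h,name):
    m=m.astype(np.uint8); n,l,s,ce=cv2.connectedComponentsWithStats(m)
    x,y=c; w=l[y-22:y+22,x-25:x+25]; ids=np.unique(w[w>0]); k=max(ids,key=lambda k:s[k,4])
    cs,_=cv2.findContours((l==k).astype(np.uint8),0,cv2.CHAIN_APPROX_NONE); c0=max(cs,key=cv2.contourArea)
    P=onplane(c0[:,0,:],i,h)[:,:2].astype(np.float32)
    r=cv2.minAreaRect(P); e=cv2.minEnclosingCircle(P); print(name,np.round(r[0],1),np.round(r[1],1),round(r[2],1),"circ",np.round(e[0],1),round(e[1],1),"z",np.round(np.percentile(C[l==k][:,2],[50,95]),1))
S=hsv[...,1]; V=hsv[...,2]
grey=(S<95)&(V>50)
for n,c,h in(("plate",(215,213),10),("die",(348,138),18),("holder",(404,204),12),("punch",(305,204),64)): comp(grey,c,h,n)
red=(hsv[...,0]<9)&(S>140)&(p[...,0]>140)
# copper vs wood
for c in((231,153),(260,145),(289,140),(240,180)): print(hsv[c[1],c[0]],p[c[1],c[0]])
q=hsv[...,0]<9
for n,c in(("b1",(231,153)),("b2",(260,145)),("b3",(289,140))): comp(q&(V>150)&(S<190),c,6,n)
cr=p[110:245,165:430]; save(cv2.resize(cr,None,fx=3,fy=3,interpolation=cv2.INTER_CUBIC),"crop0")
E
```

```text
bench z 0.004699567929606019
plate [441.5 244.5] [101.2  99.8] 61.9 circ [441.7 243.2] 68.7 z [10.3 14.4]
die [ 661.8 -127.8] [59.4 61.6] 1.0 circ [ 662.3 -128.4] 31.7 z [16.9 21.6]
holder [ 477.7 -287.3] [54.5 56.6] 20.2 circ [ 477.5 -287.4] 36.5 z [11.3 15.9]
punch [472.4 -12.5] [29.6 29.6] 1.4 circ [471.1 -12.5] 16.9 z [63.9 68. ]
[  9 163 218] [218 119  79]
[  9 166 208] [208 115  73]
[  9 163 214] [214 116  77]
[ 12 172 175] [175 105  57]
b1 [612.9 213.6] [10.4  5.5] 35.3 circ [614.1 211.9] 5.2 z [1.6 4.5]
b2 [624.9 121.9] [2.9 2.8] 1.1 circ [624.9 121.9] 2.0 z [6.7 7.7]
b3 [647.7  51.4] [2.8 0. ] 91.1 circ [647.7  51.4] 1.4 z [2.3 3.4]
```

View pics/crop0.png

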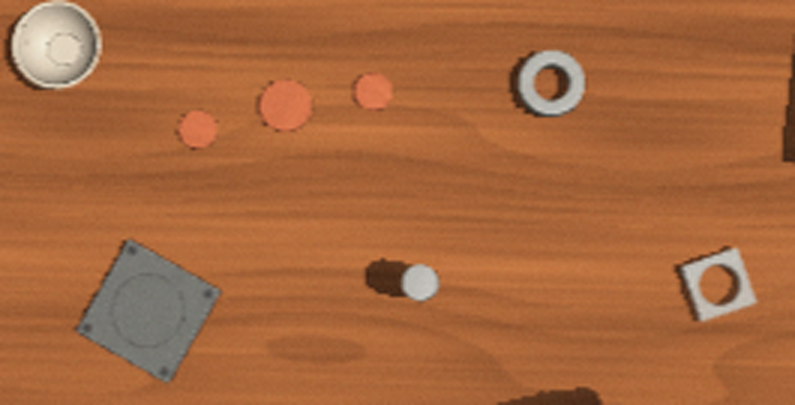

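Middle disc (260,145) is clearly the largest of the three, and there is one ring, one holder and one punch on the bench. I'll move over the die ring at constant yaw.

```bash
cat >> h.py <<'E'
def pose():
    s=telemetry.sense(); return s["ee_pos"],R.from_rotvec(s["eef_rot"]).as_matrix(),s
def to(t):
    e,M,s=pose(); print("t",round(s["clock"],2),"tcp",np.round(e,1),"w",round(s["gripper_width"],3),"F",np.round(s["ft_force"],1),"tooly ang",round(np.degrees(np.arctan2(M[1,1],M[0,1])),1),"-> shift tool mm",np.round(M.T@(np.array(t)-e),1))
E
P="python3 -m pendant"
$P '[[-1,[0.06,-0.02,0.0],0],[-1,[0.12,-0.04,0.0],0],[-1,[0.18,-0.06,0.0],0],[-1,[0.24,-0.08,0.0],0],[-1,[0.27,-0.089,0.0],0]]'
$P '[[-1,[0.06,-0.02,0.02],0],[-1,[0.12,-0.04,0.04],0],[-1,[0.18,-0.06,0.06],0],[-1,[0.24,-0.08,0.08],0],[-1,[0.275,-0.089,0.08],0]]'
$P '[[-1,[0,0,0],0],[-1,[0,0,0],0],[-1,[0,0,0],0],[-1,[0,0,0],0],[-1,[0,0,0],0]]'
python3 - <<'E'
from h import *
to([662,-128,150]); p,d,i=snap("wrist"); save(p,"w1"); np.savez("w1",p=p,d=d,E=i["extrinsics"])
print(proj([[662,-128,18]],i))
E
```

```text
clock: 0.78
ee_pos: [452.2, -323.1, 231.1]
eef_rot: [-3.065, -0.686, -0.0]
ft_force: [0.6, -1.5, -0.5]
gripper_width: 1.001
clock: 1.4
ee_pos: [662.0, -126.2, 149.1]
eef_rot: [-3.065, -0.683, 0.005]
ft_force: [0.9, -0.4, 0.2]
gripper_width: 1.003
clock: 2.02
ee_pos: [661.5, -129.4, 151.8]
eef_rot: [3.067, 0.68, 0.001]
ft_force: [-0.7, -0.8, 0.9]
gripper_width: 1.0
t 2.02 tcp [ 661.5 -129.4  151.8] w 1.0 F [-0.7 -0.8  0.9] tooly ang -65.0 -> shift tool mm [ 1.1 -1.   1.8]
[[321.71384138 188.76912124]]
```

View pics/w1.png

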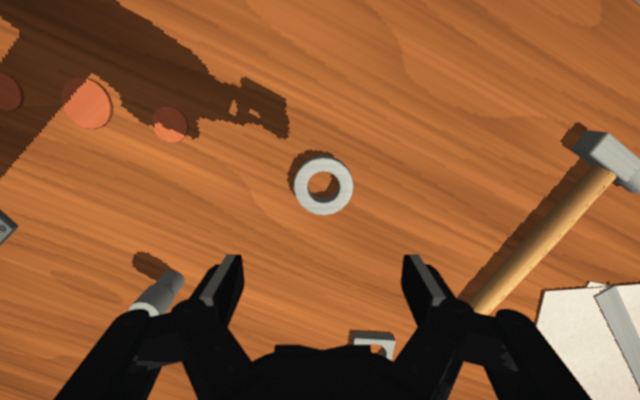

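Ring at (323,186), midway between the fingers (tips near 235 and 410). Measure it precisely from the wrist view.

```bash
cat >> h.py <<'E'
def masks(p):
    hsv=cv2.cvtColor(cv2.GaussianBlur(p,(3,3),0),cv2.COLOR_RGB2HSV); S,V=hsv[...,1],hsv[...,2]
    return {"grey":(S<80)&(V>70),"steel":(S<60)&(V>120),"copper":(hsv[...,0]<10)&(S<185)&(V>165)}
def meas(p,i,kind,guess,h,rad=60):
    """contour of blob nearest guess, cast on plane z=h: min-area rect and circle"""
    g=proj([[*guess,h]],i)[0]; m=masks(p)[kind].astype(np.uint8)
    m=cv2.morphologyEx(m,cv2.MORPH_OPEN,np.ones((3,3)))
    cs,_=cv2.findContours(m,cv2.RETR_EXTERNAL,cv2.CHAIN_APPROX_NONE)
    cs=[c for c in cs if cv2.contourArea(c)>150]; c=min(cs,key=lambda c:np.hypot(*(np.array(cv2.minEnclosingCircle(c)[0])-g)))
    P=onplane(c[:,0],i,h)[:,:2].astype(np.float32); e=cv2.fitEllipse(P); r=cv2.minAreaRect(P)
    print(kind,"px",np.round(c[:,0].mean(0)),"ellipse",np.round(e[0],1),np.round(e[1],1),"rect",np.round(r[0],1),np.round(r[1],1),round(r[2],1)); return e,r
E
python3 - <<'E'
from h import *
a=np.load("w1.npz"); i=optics.camera_info("wrist"); i["extrinsics"]=a["E"]
meas(a["p"],i,"steel",(662,-128),18)
to([662,-128,0])
E
```

```text
steel px [323. 186.] ellipse [ 664.8 -128.2] [59.3 59.8] rect [ 664.9 -128.1] [59. 60.] 25.1
t 2.08 tcp [ 661.6 -129.2  151.7] w 0.999 F [-0.1  0.9  0.1] tooly ang -65.0 -> shift tool mm [  0.8  -1.  151.7]
```

```bash
P="python3 -m pendant"
$P '[[-1,[0.0025,0,0.06],0],[-1,[0.0025,0,0.10],0],[-1,[0.0025,0,0.125],0],[-1,[0.0025,0,0.14],0],[-1,[0.0025,0,0.15],0]]'
$P '[[-1,[0,0,0],0],[0.3,[0,0,0],0],[0.6,[0,0,0],0],[1,[0,0,0],0],[1,[0,0,0],0]]' 50
$P '[[1,[0,0,0],0],[1,[0,0,-0.02],0],[1,[0,0,-0.06],0],[1,[0,0,-0.1],0],[1,[0,0,-0.1],0]]'
python3 - <<'E'
from h import *
to([441.5,244,120]); p,d,i=snap("wrist"); save(p,"w2")
E
```

```text
clock: 2.7
ee_pos: [664.4, -127.7, 1.0]
eef_rot: [3.067, 0.682, 0.0]
ft_force: [0.7, 0.6, 0.6]
gripper_width: 0.994
clock: 3.32
ee_pos: [665.3, -128.0, 3.4]
eef_rot: [3.065, 0.682, 0.004]
ft_force: [-1.4, -0.4, 6.1]
gripper_width: 0.704
clock: 3.95
ee_pos: [667.1, -128.1, 105.4]
eef_rot: [3.063, 0.682, 0.012]
ft_force: [0.4, -0.6, -3.6]
gripper_width: 0.705
t 3.95 tcp [ 667.1 -128.1  105.4] w 0.705 F [ 0.4 -0.6 -3.6] tooly ang -64.9 -> shift tool mm [ -46.4 -432.5  -17.2]
```

View pics/w2.png

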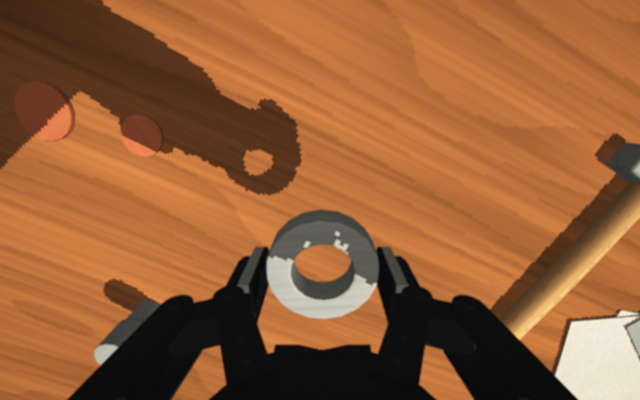

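Ring held between the pads (centre ≈(322,263)), clear of everything. Move toward the plate, pause for a look at it.

```bash
P="python3 -m pendant"
$P '[[1,[-0.01,-0.06,0],0],[1,[-0.02,-0.12,0],0],[1,[-0.03,-0.18,0],0],[1,[-0.04,-0.24,0],0],[1,[-0.0465,-0.28,0],0]]'
$P '[[1,[0,0,0],0],[1,[0,0,0],0],[1,[0,0,0],0],[1,[0,0,0],0],[1,[0,0,0],0]]'
python3 - <<'E'
from h import *
for _ in range(4): to([441.5,244,120]); p,d,i=snap("wrist")
save(p,"w3"); np.savez("w3",p=p,d=d,E=i["extrinsics"])
meas(p,i,"grey",(441.5,244.5),10)
C=cloud(d,i); g=proj([[441.5,244.5,10]],i)[0].astype(int); print(g,"plate z",np.median(C[g[1]-10:g[1]+10,g[0]-10:g[0]+10,2]))
w=C[200:320,260:380].reshape(-1,3); w=w[(w[:,2]>90)&(w[:,2]<140)]; print("die z pct",np.percentile(w[:,2],[5,50,95]))
E
```

```text
clock: 4.62
ee_pos: [498.9, 108.0, 99.3]
eef_rot: [-3.065, -0.684, 0.009]
ft_force: [-0.4, -0.2, -3.7]
gripper_width: 0.702
clock: 5.25
ee_pos: [503.7, 105.8, 101.2]
eef_rot: [3.067, 0.68, 0.0]
ft_force: [0.3, 0.1, -3.3]
gripper_width: 0.699
t 5.25 tcp [503.7 105.8 101.2] w 0.699 F [ 0.3  0.1 -3.3] tooly ang -65.0 -> shift tool mm [   2.  -151.6  -18.8]
t 5.3 tcp [503.6 105.9 101.2] w 0.702 F [ 0.4  0.3 -3.6] tooly ang -65.0 -> shift tool mm [   2.1 -151.4  -18.8]
t 5.35 tcp [503.6 106.  101.3] w 0.699 F [-0.2 -0.3 -3.8] tooly ang -65.0 -> shift tool mm [   2.2 -151.3  -18.7]
t 5.4 tcp [503.5 106.1 101.3] w 0.702 F [-0.2 -0.2 -2.9] tooly ang -64.9 -> shift tool mm [   2.2 -151.1  -18.7]
grey px [155. 198.] ellipse [438.4 243.3] [103.7 119.4] rect [443.2 245. ] [99.2 99.9] 62.1
[153 200] plate z 10.491897842853177
die z pct [102.96463084 115.38172575 116.90014925]
```

View pics/w3.png

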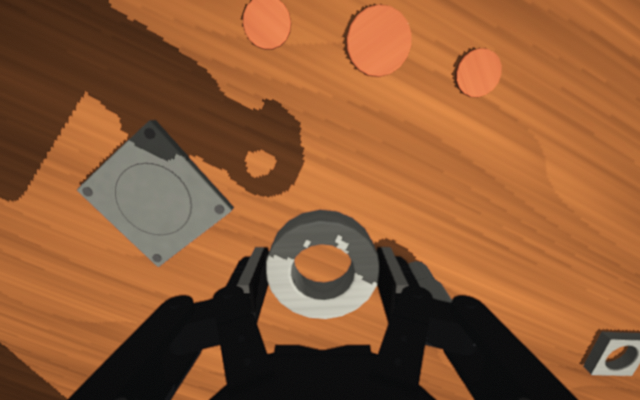

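```bash
cat >> h.py <<'E'
def held(d,i,tol=3,ref=None):
    """top face of the held part from depth: centre in world & in tool frame (x,y,z from TCP)"""
    e,M,s=pose(); C=cloud(d,i); T=(C-e)@M
    m=(np.abs(T[...,1])<45)&(np.abs(T[...,0])<45)&(T[...,2]<12)&(T[...,2]>-60)&(d>0)
    m[:, :235]=0; m[:,410:]=0; m[345:]=0
    z=T[m][:,2]; h,ed=np.histogram(z,np.arange(-60,13,1.)); k=ed[np.argmax(h)]+.5
    if ref is not None: k=ref
    f=m&(np.abs(T[...,2]-k)<tol); f=cv2.morphologyEx(f.astype(np.uint8),cv2.MORPH_OPEN,np.ones((3,3)))
    cs,_=cv2.findContours(f,cv2.RETR_EXTERNAL,cv2.CHAIN_APPROX_NONE); c=max(cs,key=cv2.contourArea)[:,0]
    P=onplane(c,i,e[2]-k)[:,:2]; L=(np.c_[P,np.full(len(P),e[2]-k)]-e)@M
    L=L[:,:2].astype(np.float32); el=cv2.fitEllipse(L); r=cv2.minAreaRect(L)
    print("held top z(tool)",k,"ellipse",np.round(el[0],1),np.round(el[1],1),"rect",np.round(r[0],1),np.round(r[1],1),round(r[2],1)); return k,el,r
E
python3 - <<'E'
from h import *
a=np.load("w3.npz"); i=optics.camera_info("wrist"); i["extrinsics"]=a["E"]
held(a["d"],i); to([443,245,40])
E
```

```text
held top z(tool) -14.5 ellipse [ 0.1 -0.5] [60.1 65.3] rect [ 1.9 -3. ] [62.  67.3] 34.9
t 5.45 tcp [503.4 106.2 101.3] w 0.702 F [-0.8 -1.1 -3.5] tooly ang -64.9 -> shift tool mm [   4.  -151.3   61.3]
```

```bash
python3 - <<'E'
from h import *
a=np.load("w3.npz"); i=optics.camera_info("wrist"); i["extrinsics"]=a["E"]
e,M,s=pose()
for z in(116.5,):
  P=onplane([[322,319],[267,268],[378,268]],i,z); print(np.round((P-e)@M,1))
c=a["p"][200:330,255:390]; save(cv2.resize(c,None,fx=4,fy=4,interpolation=cv2.INTER_CUBIC),"w3c")
E
```

```text
[[-31.2  -0.5 -15.2]
 [  2.5 -29.6 -15.2]
 [  2.6  29.1 -15.2]]
```

View pics/w3c.png

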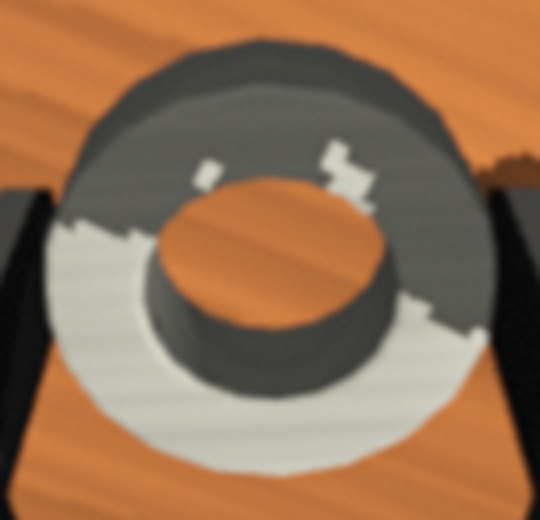

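Top face of the held ring is centred in tool frame within ~0.5 mm. Go over the plate centre and down in stages.

```bash
P="python3 -m pendant"
$P '[[1,[0.001,-0.05,0],0],[1,[0.003,-0.1,0.01],0],[1,[0.004,-0.14,0.03],0],[1,[0.004,-0.151,0.05],0],[1,[0.004,-0.151,0.06],0]]'
$P '[[1,[0,0,0],0],[1,[0,0,0],0],[1,[0,0,0.01],0],[1,[0,0,0.018],0],[1,[0,0,0.02],0]]'
python3 - <<'E'
from h import *
p,d,i=snap("wrist"); to([443.2,245,14])
E
```

```text
clock: 6.08
ee_pos: [442.0, 245.5, 40.5]
eef_rot: [3.066, 0.686, -0.002]
ft_force: [-0.0, -1.3, -3.5]
gripper_width: 0.703
clock: 6.7
ee_pos: [442.4, 244.4, 20.6]
eef_rot: [3.066, 0.681, -0.002]
ft_force: [0.8, -1.6, -3.7]
gripper_width: 0.703
t 6.75 tcp [442.5 244.5  20.6] w 0.702 F [-0.7 -1.3 -3.4] tooly ang -64.9 -> shift tool mm [ 0.9 -0.1  6.6]
```

```bash
P="python3 -m pendant"
$P '[[1,[0.0005,0,0.002],0],[1,[0.0005,0,0.004],0],[1,[0.0005,0,0.005],0],[1,[0.0005,0,0.006],0],[1,[0.0005,0,0.006],0]]'
$P '[[1,[0,0,0.0005],0],[1,[0,0,0.001],0],[1,[0,0,0.0015],0],[1,[0,0,0.0015],0],[1,[0,0,0.0015],0]]'
python3 - <<'E'
from h import *
to([443.2,245,14]); p,d,i=snap("wrist");to([443.2,245,14])
E
```

```text
clock: 7.38
ee_pos: [443.4, 245.1, 15.3]
eef_rot: [-3.067, -0.682, -0.0]
ft_force: [-0.2, -0.2, -3.2]
gripper_width: 0.704
clock: 8.0
ee_pos: [443.4, 245.1, 13.8]
eef_rot: [3.067, 0.682, -0.0]
ft_force: [0.3, 0.7, -4.1]
gripper_width: 0.704
t 8.0 tcp [443.4 245.1  13.8] w 0.704 F [ 0.3  0.7 -4.1] tooly ang -64.9 -> shift tool mm [-0.2 -0.  -0.2]
t 8.05 tcp [443.4 245.1  13.8] w 0.7 F [ 0.3 -0.4 -3.5] tooly ang -64.9 -> shift tool mm [-0.2  0.  -0.2]
```

```bash
P="python3 -m pendant"
$P '[[1,[0,0,0.0005],0],[1,[0,0,0.001],0],[1,[0,0,0.0015],0],[1,[0,0,0.0015],0],[1,[0,0,0.0015],0]]'
$P '[[1,[0,0,0.0005],0],[1,[0,0,0.001],0],[1,[0,0,0.0015],0],[1,[0,0,0.0015],0],[1,[0,0,0.0015],0]]'
```

```text
clock: 8.68
ee_pos: [443.5, 245.1, 13.4]
eef_rot: [-3.067, -0.682, -0.001]
ft_force: [-2.7, -0.9, 8.5]
gripper_width: 0.703
clock: 9.3
ee_pos: [443.5, 245.1, 13.3]
eef_rot: [-3.066, -0.683, -0.003]
ft_force: [-5.3, -1.4, 21.8]
gripper_width: 0.704
```

Contact at TCP z≈13.4. Ease off, open, retreat, look.

```bash
P="python3 -m pendant"
$P '[[1,[0,0,-0.001],0],[0.2,[0,0,-0.0015],0],[-0.6,[0,0,-0.0015],0],[-1,[0,0,-0.0015],0],[-1,[0,0,-0.0015],0]]'
$P '[[-1,[0,0,-0.02],0],[-1,[0,0,-0.06],0],[-1,[0,0,-0.11],0],[-1,[0,0,-0.136],0],[-1,[0,0,-0.136],0]]'
python3 - <<'E'
from h import *
p,d,i=snap("wrist"); save(p,"w4"); np.savez("w4",p=p,d=d,E=i["extrinsics"])
meas(p,i,"grey",(443,245),10); meas(p,i,"steel",(443,245),28)
to([443,245,28])
E
```

```text
clock: 9.93
ee_pos: [443.6, 245.1, 12.2]
eef_rot: [-3.067, -0.682, -0.0]
ft_force: [-0.4, 1.0, -0.4]
gripper_width: 1.001
clock: 10.55
ee_pos: [445.1, 245.8, 150.4]
eef_rot: [-3.066, -0.682, -0.008]
ft_force: [-0.8, 0.2, 0.0]
gripper_width: 1.001
grey px [322. 187.] ellipse [443.1 246.1] [115.  115.8] rect [442.9 246. ] [99.3 98.3] 62.0
steel px [323. 187.] ellipse [447.9 247.7] [100.7 103. ] rect [447.5 247.6] [90.4 91.2] 62.1
t 10.6 tcp [443.8 245.3 148.8] w 0.998 F [ 0.1 -0.1 -0.3] tooly ang -64.9 -> shift tool mm [-1.100e+00 -1.000e-01  1.208e+02]
```

View pics/w4.png

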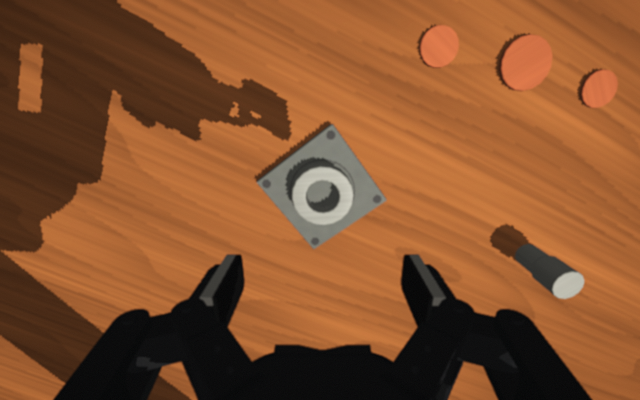

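```bash
python3 - <<'E'
from h import *
a=np.load("w4.npz"); i=optics.camera_info("wrist"); i["extrinsics"]=a["E"]; p=a["p"]
g=p.min(2); m=(g>165).astype(np.uint8); m[:130]=0;m[250:]=0;m[:,:270]=0;m[:,390:]=0
cs,_=cv2.findContours(m,0,1); c=max(cs,key=cv2.contourArea)[:,0]
P=onplane(c,i,28)[:,:2].astype(np.float32); print(g[194,345],np.round(cv2.fitEllipse(P),1) if 0 else cv2.fitEllipse(P),cv2.minEnclosingCircle(P))
print(proj([[443,246,10],[443,246,28]],i))
# blank
mm=masks(p)["copper"].astype(np.uint8); n,l,s,ce=cv2.connectedComponentsWithStats(mm)
for k in range(1,n):
  if s[k,4]>200: 
    c,_=cv2.findContours((l==k).astype(np.uint8),0,1); P=onplane(c[0][:,0],i,6)[:,:2].astype(np.float32); print(s[k],ce[k].round(),cv2.minEnclosingCircle(P),cv2.fitEllipse(P))
p2,d2,i2=snap("top"); np.savez("top1",p=p2)
E
```

```text
182 ((442.5207214355469, 244.65834045410156), (57.6404914855957, 57.926815032958984), 159.42340087890625) ((442.5183410644531, 244.79747009277344), 29.556076049804688)
[[321.76181027 190.22702109]
 [321.73402435 195.46412661]]
[421  26  36  41 807] [437.  45.] ((614.0822143554688, 207.28903198242188), 17.307628631591797) ((614.0086669921875, 207.78175354003906), (31.379281997680664, 32.50918197631836), 103.95394897460938)
[ 502   35   49   55 1772] [526.  61.] ((639.1127319335938, 123.87023162841797), 23.976802825927734) ((639.3255615234375, 124.13081359863281), (45.31301498413086, 46.70365524291992), 91.62496948242188)
[583  70  33  37 851] [599.  88.] ((653.5950927734375, 42.40690994262695), 17.177814483642578) ((653.8480224609375, 42.4908561706543), (32.08775329589844, 33.06834030151367), 72.35789489746094)
```

Ring sits at (442.5,244.7) against the plate's (442.9,246.0): ~1.4 mm, flat. Next, the large blank at ≈(639,124).

```bash
P="python3 -m pendant"
$P '[[-0.5,[0.03,0.045,0],0],[-0.5,[0.06,0.09,0],0],[-0.5,[0.09,0.14,0.01],0],[-0.5,[0.12,0.18,0.03],0],[-0.5,[0.125,0.193,0.04],0]]'
$P '[[-0.5,[0,0,0],0],[-0.5,[0,0,0],0],[-0.5,[0,0,0],0],[-0.5,[0,0,0],0],[-0.5,[0,0,0],0]]'
python3 - <<'E'
from h import *
p,d,i=snap("wrist"); save(p,"w5"); np.savez("w5",p=p,d=d,E=i["extrinsics"])
e,r=meas(p,i,"copper",(639,124),6); to([*r[0],-2])
E
```

```text
clock: 11.28
ee_pos: [639.7, 121.2, 104.5]
eef_rot: [3.067, 0.679, -0.005]
ft_force: [-1.1, -0.1, 0.7]
gripper_width: 0.75
clock: 11.9
ee_pos: [638.3, 123.8, 109.0]
eef_rot: [3.066, 0.683, 0.002]
ft_force: [0.6, 0.1, 0.5]
gripper_width: 0.75Traceback (most recent call last):
  File "<stdin>", line 3, in <module>
  File "h.py", line 35, in meas
    cs=[c for c in cs if cv2.contourArea(c)>150]; c=min(cs,key=lambda c:np.hypot(*(np.array(cv2.minEnclosingCircle(c)[0])-g)))
                                                    ~~~^^^^^^^^^^^^^^^^^^^^^^^^^^^^^^^^^^^^^^^^^^^^^^^^^^^^^^^^^^^^^^^^^^^^^^^
ValueError: min() iterable argument is empty
```

View pics/w5.png

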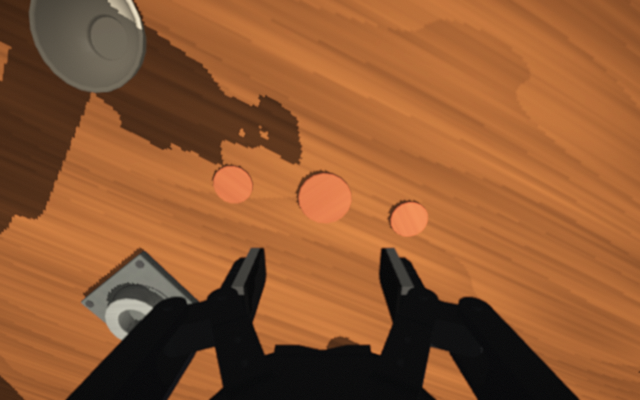

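Blank at (324,197), small discs at (232,185) and (408,218), clear of the finger backs.

```bash
cat >> h.py <<'E'
def copper(p,i,guess,h,win=34):
    """Otsu on blue-ish channel in a window round the guess"""
    u,v=proj([[*guess,h]],i)[0].astype(int); u0,v0=u-win,v-win; w=p[v0:v+win,u0:u+win]
    lab=cv2.cvtColor(w,cv2.COLOR_RGB2LAB); b=cv2.GaussianBlur(lab[...,1],(3,3),0)
    _,m=cv2.threshold(b,0,1,cv2.THRESH_BINARY+cv2.THRESH_OTSU); m=cv2.morphologyEx(m,cv2.MORPH_OPEN,np.ones((5,5)))
    cs,_=cv2.findContours(m,0,1); c=max(cs,key=cv2.contourArea)[:,0]+[u0,v0]
    P=onplane(c,i,h)[:,:2].astype(np.float32); e=cv2.fitEllipse(P); print("copper px",c.mean(0).round(),"centre",np.round(e[0],1),"axes",np.round(e[1],1)); return e
E
python3 - <<'E'
from h import *
a=np.load("w5.npz"); i=optics.camera_info("wrist"); i["extrinsics"]=a["E"]
e=copper(a["p"],i,(639,124),6); to([*e[0],-2])
E
```

```text
copper px [325. 198.] centre [639.8 122.5] axes [47.9 48.5]
t 11.95 tcp [638.3 123.7 108.9] w 0.752 F [-0.5  0.5 -0.1] tooly ang -64.9 -> shift tool mm [  0.7   1.7 110.9]
```

```bash
P="python3 -m pendant"
$P '[[-0.5,[0.0007,0.0017,0.05],0],[-0.5,[0.0007,0.0017,0.08],0],[-0.5,[0.0007,0.0017,0.098],0],[-0.5,[0.0007,0.0017,0.106],0],[-0.5,[0.0007,0.0017,0.11],0]]'
$P '[[-0.5,[0,0,0],0],[-0.3,[0,0,0],0],[-0.1,[0,0,0],0],[0.2,[0,0,0],0],[0.4,[0,0,0],0]]' 40
$P '[[1,[0,0,0],0],[1,[0,0,0],0],[1,[0,0,-0.004],0],[1,[0,0,-0.03],0],[1,[0,0,-0.1],0]]'
python3 - <<'E'
from h import *
p,d,i=snap("wrist");p,d,i=snap("wrist");p,d,i=snap("wrist"); save(p,"w6"); np.savez("w6",p=p,d=d,E=i["extrinsics"])
held(d,i,2); to([442.5,244.7,120])
E
```

```text
clock: 12.58
ee_pos: [640.4, 122.1, -1.4]
eef_rot: [3.067, 0.682, 0.002]
ft_force: [-0.3, -0.3, -0.8]
gripper_width: 0.751
clock: 13.2
ee_pos: [640.4, 122.2, -0.3]
eef_rot: [3.067, 0.682, 0.003]
ft_force: [-0.0, 0.0, 4.3]
gripper_width: 0.554
clock: 13.82
ee_pos: [636.7, 121.6, 88.2]
eef_rot: [-3.066, -0.682, 0.013]
ft_force: [1.3, 0.5, -2.0]
gripper_width: 0.549
held top z(tool) -8.5 ellipse [1.8 0.2] [48.5 49. ] rect [1.6 0.2] [48.8 47.7] 0.0
t 13.97 tcp [643.2 122.4  95.1] w 0.555 F [-0.4 -0.1 -1.6] tooly ang -64.9 -> shift tool mm [-129.7 -195.7  -26.6]
```

View pics/w6.png

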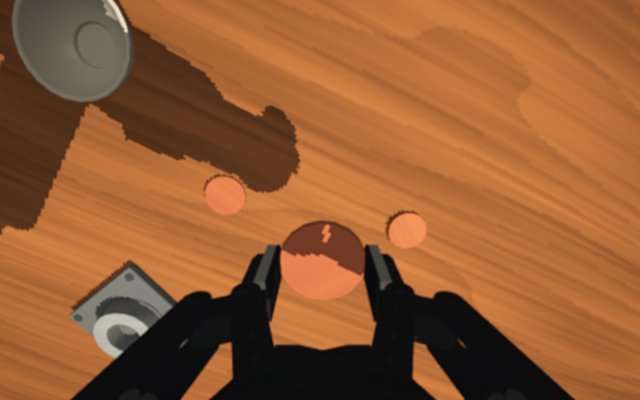

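Blank held at (322,260), level; small discs untouched. Over to the die.

```bash
P="python3 -m pendant"
$P '[[1,[-0.035,-0.05,0],0],[1,[-0.07,-0.1,0],0],[1,[-0.1,-0.15,0],0],[1,[-0.12,-0.18,0.01],0],[1,[-0.127,-0.195,0.03],0]]'
$P '[[1,[0,0,0],0],[1,[0,0,0],0],[1,[0,0,0],0],[1,[0,0,0],0],[1,[0,0,0],0]]'
python3 - <<'E'
from h import *
p,d,i=snap("wrist"); save(p,"w7"); np.savez("w7",p=p,d=d,E=i["extrinsics"])
held(d,i,2); to([442.5,244.7,28])
E
```

```text
clock: 14.6
ee_pos: [439.0, 245.2, 60.2]
eef_rot: [3.066, 0.685, -0.003]
ft_force: [-0.8, -0.9, -1.0]
gripper_width: 0.55
clock: 15.22
ee_pos: [442.6, 244.6, 61.1]
eef_rot: [-3.067, -0.681, -0.001]
ft_force: [-0.5, -0.2, -1.4]
gripper_width: 0.551
held top z(tool) -6.5 ellipse [ 0.4 -0.2] [48.3 48.6] rect [ 0.  -0.2] [47.8 48.4] 89.9
t 15.28 tcp [442.5 244.6  61. ] w 0.55 F [-0.1 -0.3 -0.2] tooly ang -65.0 -> shift tool mm [ 0.  -0.1 33. ]
```

```bash
P="python3 -m pendant"
$P '[[1,[0,0,0.01],0],[1,[0,0,0.02],0],[1,[0,0,0.027],0],[1,[0,0,0.031],0],[1,[0,0,0.031],0]]'
$P '[[1,[0,0,0.0005],0],[1,[0,0,0.001],0],[1,[0,0,0.0015],0],[1,[0,0,0.002],0],[1,[0,0,0.002],0]]'
$P '[[1,[0,0,0.0005],0],[1,[0,0,0.001],0],[1,[0,0,0.001],0],[1,[0,0,0.001],0],[1,[0,0,0.001],0]]'
```

```text
clock: 15.9
ee_pos: [441.8, 244.7, 29.3]
eef_rot: [3.066, 0.682, -0.002]
ft_force: [-0.2, -0.3, -0.7]
gripper_width: 0.549
clock: 16.52
ee_pos: [442.1, 244.8, 27.8]
eef_rot: [-3.067, -0.682, -0.0]
ft_force: [0.4, -0.1, -1.8]
gripper_width: 0.552
clock: 17.15
ee_pos: [442.1, 244.8, 27.7]
eef_rot: [-3.067, -0.682, -0.001]
ft_force: [-1.9, -1.4, 8.6]
gripper_width: 0.553
```

```bash
P="python3 -m pendant"
$P '[[1,[0,0,-0.0005],0],[0.0,[0,0,-0.0005],0],[-0.4,[0,0,-0.0005],0],[-0.5,[0,0,-0.0005],0],[-0.5,[0,0,-0.0005],0]]'
$P '[[-0.5,[0,0,-0.02],0],[-0.5,[0,0,-0.06],0],[-0.5,[0,0,-0.1],0],[-0.5,[0,0,-0.12],0],[-0.5,[0,0,-0.12],0]]'
$P '[[-0.5,[0,0,0],0],[-0.5,[0,0,0],0],[-0.5,[0,0,0],0],[-0.5,[0,0,0],0],[-0.5,[0,0,0],0]]'
python3 - <<'E'
from h import *
p,d,i=snap("wrist"); save(p,"w8"); np.savez("w8",p=p,d=d,E=i["extrinsics"])
e=copper(p,i,(442.5,244.7),34); print(proj([[442.5,244.7,34]],i)); to([477.7,-287.3,150])
E
```

```text
clock: 17.77
ee_pos: [442.1, 244.8, 27.1]
eef_rot: [3.067, 0.682, -0.0]
ft_force: [0.3, -0.6, -0.0]
gripper_width: 0.747
clock: 18.4
ee_pos: [443.3, 245.4, 148.8]
eef_rot: [-3.066, -0.682, -0.006]
ft_force: [-0.2, -0.7, 0.0]
gripper_width: 0.752
clock: 19.02
ee_pos: [442.0, 244.8, 147.1]
eef_rot: [3.067, 0.682, -0.001]
ft_force: [-0.6, 0.4, 0.3]
gripper_width: 0.75
copper px [322. 195.] centre [442.  245.5] axes [48.  48.6]
[[323.05669752 195.61109033]]
t 19.07 tcp [442.1 244.8 147.2] w 0.752 F [ 0.2  0.6 -0.5] tooly ang -64.9 -> shift tool mm [-193.3  497.    -2.8]
```

View pics/w8.png

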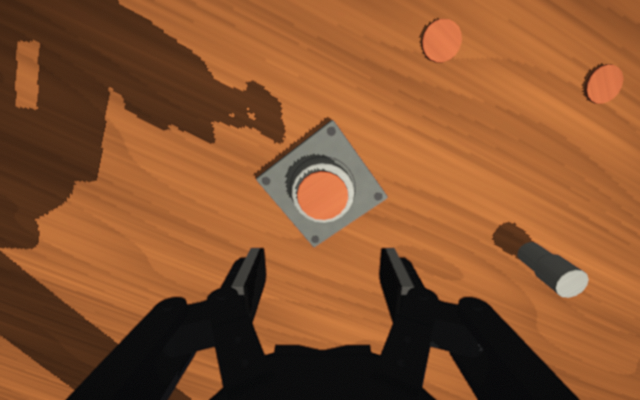

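Blank rests flat and centred on the ring ((442.0,245.5), <1 mm off). Next, the holder.

```bash
P="python3 -m pendant"
$P '[[-0.6,[-0.02,0.055,0],0],[-0.6,[-0.04,0.11,0],0],[-0.6,[-0.06,0.165,0],0],[-0.6,[-0.08,0.22,0],0],[-0.6,[-0.1,0.265,0],0]]'
$P '[[-0.6,[-0.02,0.05,0],0],[-0.6,[-0.04,0.1,0],0],[-0.6,[-0.06,0.16,0.01],0],[-0.6,[-0.085,0.21,0.02],0],[-0.6,[-0.093,0.232,0.03],0]]'
$P '[[-0.6,[0,0,0],0],[-0.6,[0,0,0],0],[-0.6,[0,0,0],0],[-0.6,[0,0,0],0],[-0.6,[0,0,0],0]]'
python3 - <<'E'
from h import *
p,d,i=snap("wrist"); save(p,"w9"); np.savez("w9",p=p,d=d,E=i["extrinsics"])
e,r=meas(p,i,"steel",(477.7,-287.3),12); to([*r[0],2])
E
```

```text
clock: 19.7
ee_pos: [464.3, -39.8, 147.6]
eef_rot: [3.066, 0.681, 0.002]
ft_force: [-0.0, 0.1, -0.4]
gripper_width: 0.801
clock: 20.32
ee_pos: [478.2, -290.6, 117.1]
eef_rot: [3.066, 0.677, 0.001]
ft_force: [-0.0, 0.3, 0.5]
gripper_width: 0.797
clock: 20.95
ee_pos: [478.2, -286.5, 117.7]
eef_rot: [3.066, 0.684, 0.001]
ft_force: [0.1, 0.5, 0.3]
gripper_width: 0.797
steel px [324. 197.] ellipse [ 478.8 -287.3] [62.1 62.4] rect [ 478.7 -287.3] [53.9 53.8] 20.5
t 21.0 tcp [ 478.2 -286.7  117.6] w 0.795 F [ 0.2 -0.9 -0.1] tooly ang -64.9 -> shift tool mm [  0.2   0.7 115.6]
```

View pics/w9.png

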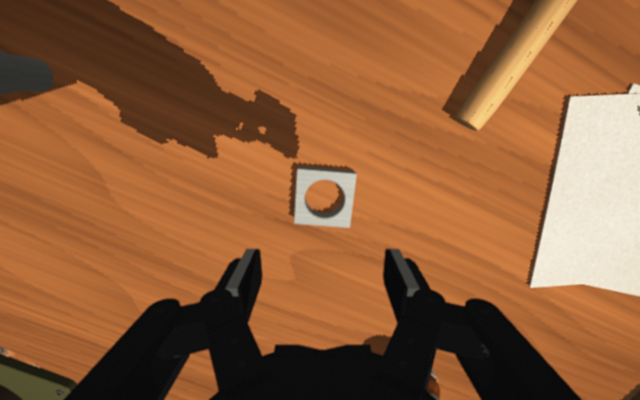

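Holder at (324,197), square to within 4.6° of the jaws. Turn, descend, grip.

```bash
P="python3 -m pendant"
$P '[[-0.6,[0.0002,0.0007,0.05],4.6],[-0.6,[0.0002,0.0007,0.08],4.6],[-0.6,[0.0002,0.0007,0.1],4.6],[-0.6,[0.0002,0.0007,0.112],4.6],[-0.6,[0.0002,0.0007,0.1175],4.6]]'
$P '[[-0.6,[0,0,0],0],[-0.4,[0,0,0],0],[-0.2,[0,0,0],0],[0.1,[0,0,0],0],[0.4,[0,0,0],0]]' 40
$P '[[1,[0,0,0],0],[1,[0,0,0],0],[1,[0,0,-0.004],0],[1,[0,0,-0.03],0],[1,[0,0,-0.08],0]]'
$P '[[1,[0,0,-0.05],0],[1,[0,0,-0.06],0],[1,[0,0,-0.06],0],[1,[0,0,-0.06],0],[1,[0,0,-0.06],0]]'
python3 - <<'E'
from h import *
p,d,i=snap("wrist"); save(p,"w10"); np.savez("w10",p=p,d=d,E=i["extrinsics"])
held(d,i,2); to([442.2,245.2,147])
E
```

```text
clock: 21.62
ee_pos: [478.5, -287.6, -0.6]
eef_rot: [-3.091, -0.559, 0.0]
ft_force: [0.2, -0.7, -0.6]
gripper_width: 0.799
clock: 22.25
ee_pos: [479.1, -288.2, 0.9]
eef_rot: [3.09, 0.558, 0.002]
ft_force: [-0.3, 0.1, 6.7]
gripper_width: 0.618
clock: 22.88
ee_pos: [476.6, -286.3, 78.5]
eef_rot: [-3.087, -0.558, 0.007]
ft_force: [0.7, -0.4, -2.8]
gripper_width: 0.617
clock: 23.5
ee_pos: [477.3, -286.9, 137.8]
eef_rot: [-3.089, -0.558, 0.004]
ft_force: [0.1, 0.1, -1.7]
gripper_width: 0.616
held top z(tool) -10.5 ellipse [-0.3 -0.7] [63.2 64.1] rect [0. 2.] [60.3 55. ] 89.7
t 23.55 tcp [ 477.6 -287.1  138.1] w 0.619 F [ 0.2  0.4 -1.5] tooly ang -69.5 -> shift tool mm [ 153.1 -511.    -7.8]
```

View pics/w10.png

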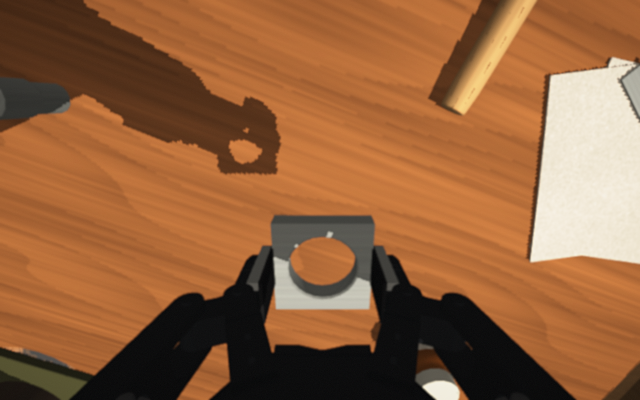

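Holder held square, hole centre ≈(323,265). Carry over the stack.

```bash
P="python3 -m pendant"
$P '[[1,[0.015,-0.055,0],0],[1,[0.032,-0.11,0],0],[1,[0.048,-0.165,0],0],[1,[0.065,-0.22,0],0],[1,[0.08,-0.267,0],0]]'
$P '[[1,[0.015,-0.055,0],0],[1,[0.032,-0.11,0],0],[1,[0.048,-0.165,0.01],0],[1,[0.065,-0.22,0.03],0],[1,[0.0725,-0.244,0.06],0]]'
$P '[[1,[0,0,0],0],[1,[0,0,0],0],[1,[0,0,0],0],[1,[0,0,0],0],[1,[0,0,0],0]]'
python3 - <<'E'
from h import *
p,d,i=snap("wrist"); save(p,"w11"); np.savez("w11",p=p,d=d,E=i["extrinsics"])
held(d,i,2); to([442.2,245.4,35])
e,M,s=pose(); print(np.round((onplane([[323,309],[272,285],[374,285],[322,217],[322,225]],i,e[2]+11)-e)@M,1))
save(cv2.resize(p[200:330,255:390],None,fx=4,fy=4),"w11c")
E
```

```text
clock: 24.18
ee_pos: [459.1, -7.6, 139.2]
eef_rot: [-3.091, -0.559, 0.002]
ft_force: [0.4, -0.4, -1.9]
gripper_width: 0.619
clock: 24.8
ee_pos: [443.2, 247.8, 79.4]
eef_rot: [-3.089, -0.563, -0.004]
ft_force: [0.3, -0.5, -2.8]
gripper_width: 0.616
clock: 25.42
ee_pos: [443.0, 243.8, 80.4]
eef_rot: [-3.092, -0.557, -0.002]
ft_force: [-0.9, -0.0, -2.3]
gripper_width: 0.617
held top z(tool) -11.5 ellipse [ 0.4 -0.3] [62.7 63.4] rect [0.3 0.1] [54.9 54.1] 89.9
t 25.48 tcp [442.9 244.   80.3] w 0.616 F [ 0.4  0.2 -1.5] tooly ang -69.6 -> shift tool mm [-0.2 -1.6 45.3]
[[-27.8   0.  -11. ]
 [-11.3 -28.6 -11. ]
 [-11.2  28.5 -11. ]
 [ 29.9  -0.6 -11. ]
 [ 25.5  -0.6 -11. ]]
```

View pics/w11c.png

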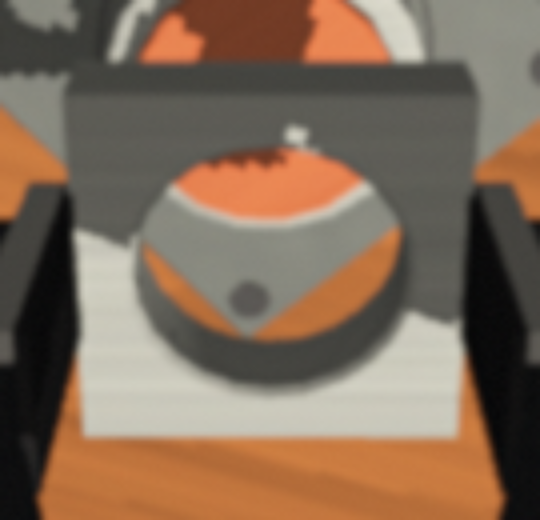

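Holder square and centred in the grip; through its hole the copper, the ring and the plate corner are visible below (it is tilted view). Descend.

```bash
P="python3 -m pendant"
$P '[[1,[0,-0.001,0.015],0],[1,[0,-0.001,0.03],0],[1,[0,-0.001,0.037],0],[1,[0,-0.001,0.0425],0],[1,[0,-0.001,0.0425],0]]'
$P '[[1,[0,0,0.0005],0],[1,[0,0,0.001],0],[1,[0,0,0.001],0],[1,[0,0,0.001],0],[1,[0,0,0.001],0]]'
python3 - <<'E'
from h import *
to([442.2,245.4,35])
E
```

```text
clock: 26.1
ee_pos: [442.0, 245.3, 36.8]
eef_rot: [3.091, 0.559, -0.001]
ft_force: [0.4, -0.3, -1.0]
gripper_width: 0.617
clock: 26.72
ee_pos: [442.2, 245.3, 36.4]
eef_rot: [-3.091, -0.559, -0.0]
ft_force: [-0.4, 0.1, -0.9]
gripper_width: 0.617
t 26.73 tcp [442.2 245.3  36.4] w 0.617 F [-0.4  0.1 -0.9] tooly ang -69.5 -> shift tool mm [ 0.  -0.1  1.4]
```

```bash
P="python3 -m pendant"
$P '[[1,[0,0,0.0005],0],[1,[0,0,0.001],0],[1,[0,0,0.0015],0],[1,[0,0,0.0015],0],[1,[0,0,0.0015],0]]'
$P '[[1,[0,0,0.0003],0],[1,[0,0,0.0006],0],[1,[0,0,0.0006],0],[1,[0,0,0.0006],0],[1,[0,0,0.0006],0]]'
```

```text
clock: 27.35
ee_pos: [442.2, 245.3, 35.0]
eef_rot: [-3.092, -0.559, -0.0]
ft_force: [-1.7, -0.4, 2.0]
gripper_width: 0.619
clock: 27.98
ee_pos: [442.2, 245.3, 34.9]
eef_rot: [-3.091, -0.559, -0.001]
ft_force: [-1.9, -1.8, 7.8]
gripper_width: 0.615
```

```bash
P="python3 -m pendant"
$P '[[1,[0,0,-0.0004],0],[0.0,[0,0,-0.0004],0],[-0.4,[0,0,-0.0004],0],[-0.6,[0,0,-0.0004],0],[-0.6,[0,0,-0.0004],0]]'
$P '[[-0.6,[0,0,-0.02],0],[-0.6,[0,0,-0.06],0],[-0.6,[0,0,-0.1],0],[-0.6,[0,0,-0.12],0],[-0.6,[0,0,-0.12],0]]'
$P '[[-0.6,[0,0,0],0],[-0.6,[0,0,0],0],[-0.6,[0,0,0],0],[-0.6,[0,0,0],0],[-0.6,[0,0,0],0]]'
python3 - <<'E'
from h import *
p,d,i=snap("wrist"); save(p,"w12"); np.savez("w12",p=p,d=d,E=i["extrinsics"])
g=p.min(2); m=(g>165).astype(np.uint8); m[:130]=0;m[250:]=0;m[:,:270]=0;m[:,390:]=0
cs,h=cv2.findContours(m,cv2.RETR_CCOMP,cv2.CHAIN_APPROX_NONE)
for c in cs:
    if len(c)>40: P=onplane(c[:,0],i,46)[:,:2].astype(np.float32); print(len(c),cv2.minAreaRect(P),"circ",cv2.fitEllipse(P)[:2])
C=cloud(d,i); g=proj([[442.2,245.4,46]],i)[0].astype(int); w=C[g[1]-30:g[1]+30,g[0]-30:g[0]+30,2]; print("z hist",np.histogram(w,[0,8,14,24,30,32,36,44,48,60]))
to([471,-12.5,150])
E
```

```text
clock: 28.6
ee_pos: [442.2, 245.3, 34.4]
eef_rot: [-3.092, -0.558, 0.0]
ft_force: [0.2, 0.1, -1.1]
gripper_width: 0.799
clock: 29.22
ee_pos: [443.4, 245.9, 156.1]
eef_rot: [-3.091, -0.558, -0.006]
ft_force: [-0.2, 0.5, -0.1]
gripper_width: 0.799
clock: 29.85
ee_pos: [442.1, 245.3, 154.4]
eef_rot: [3.091, 0.559, -0.001]
ft_force: [-0.0, 0.1, 0.4]
gripper_width: 0.799
211 ((441.8815002441406, 244.91867065429688), (52.0882453918457, 54.73613739013672), 20.566741943359375) circ ((441.4969787597656, 245.40171813964844), (60.00770950317383, 62.55497741699219))
118 ((441.004638671875, 245.28765869140625), (40.85098648071289, 40.77779769897461), 65.02274322509766) circ ((441.37542724609375, 245.3935546875), (40.8829231262207, 41.115142822265625))
z hist (array([  22,  251,    4,   40,    2, 1057,  263, 1891,    8]), array([ 0,  8, 14, 24, 30, 32, 36, 44, 48, 60]))
t 29.9 tcp [442.1 245.3 154.5] w 0.802 F [-0.9 -0.1  0.5] tooly ang -69.5 -> shift tool mm [-63.1 251.6   4.5]
```

Holder rests level (top z≈46) at (441.6,245.2), hole centre (441.4,245.4), under 1 mm from the blank. Now the punch.

```bash
P="python3 -m pendant"
$P '[[-0.4,[-0.014,0.055,0],0],[-0.4,[-0.028,0.11,0],0],[-0.4,[-0.042,0.165,0],0],[-0.4,[-0.056,0.22,0],0],[-0.4,[-0.063,0.2515,0],0]]'
$P '[[-0.4,[0,0,0],0],[-0.4,[0,0,0],0],[-0.4,[0,0,0],0],[-0.4,[0,0,0],0],[-0.4,[0,0,0],0]]'
python3 - <<'E'
from h import *
p,d,i=snap("wrist"); save(p,"w13"); np.savez("w13",p=p,d=d,E=i["extrinsics"])
C=cloud(d,i); top=(np.abs(C[...,2]-64)<4)&(np.hypot(C[...,0]-471,C[...,1]+12)<40)
print("top px",top.sum(),np.median(C[top],axis=0))
cs,_=cv2.findContours(top.astype(np.uint8),0,1); c=max(cs,key=cv2.contourArea)[:,0]; P=onplane(c,i,64)[:,:2].astype(np.float32); e=cv2.fitEllipse(P); print("depth",e)
m=((p.min(2)>150)&cv2.dilate(top.astype(np.uint8),np.ones((7,7))).astype(bool)).astype(np.uint8)
cs,_=cv2.findContours(m,0,1); c=max(cs,key=cv2.contourArea)[:,0]; P=onplane(c,i,64)[:,:2].astype(np.float32); e=cv2.fitEllipse(P); print("bright",c.mean(0),e)
to([*e[0],30])
E
```

```text
clock: 30.52
ee_pos: [471.4, -14.8, 154.8]
eef_rot: [3.091, 0.555, 0.001]
ft_force: [0.1, -0.1, -0.6]
gripper_width: 0.7
clock: 31.15
ee_pos: [471.1, -11.7, 154.6]
eef_rot: [-3.091, -0.561, 0.0]
ft_force: [-0.3, 0.2, 0.1]
gripper_width: 0.701
top px 1006 [473.40698708 -11.71803602  64.02783623]
depth ((473.01007080078125, -11.83177661895752), (31.63196563720703, 32.23540115356445), 109.98789978027344)
bright [324.0212766 202.0106383] ((472.87322998046875, -12.017097473144531), (29.884462356567383, 30.367177963256836), 49.949092864990234)
t 31.2 tcp [471.1 -11.8 154.6] w 0.702 F [-0.6  0.2 -0. ] tooly ang -69.5 -> shift tool mm [  1.5   0.9 124.6]
```

```bash
P="python3 -m pendant"
$P '[[-0.4,[0.0015,0.0009,0.04],0],[-0.4,[0.0015,0.0009,0.08],0],[-0.4,[0.0015,0.0009,0.105],0],[-0.4,[0.0015,0.0009,0.117],0],[-0.4,[0.0015,0.0009,0.121],0]]'
$P '[[-0.4,[0,0,0],0],[-0.1,[0,0,0],0],[0.1,[0,0,0],0],[0.3,[0,0,0],0],[0.6,[0,0,0],0]]' 60
$P '[[1,[0,0,0],0],[1,[0,0,0],0],[1,[0,0,-0.004],0],[1,[0,0,-0.03],0],[1,[0,0,-0.08],0]]'
$P '[[1,[0,0,-0.02],0],[1,[0,0,-0.02],0],[1,[0,0,-0.02],0],[1,[0,0,-0.02],0],[1,[0,0,-0.02],0]]'
python3 - <<'E'
from h import *
p,d,i=snap("wrist"); save(p,"w14"); np.savez("w14",p=p,d=d,E=i["extrinsics"])
held(d,i,2); to([441.4,245.4,150])
E
```

```text
clock: 31.82
ee_pos: [472.9, -12.6, 33.2]
eef_rot: [-3.091, -0.559, 0.001]
ft_force: [0.0, 0.0, -0.6]
gripper_width: 0.699
clock: 32.45
ee_pos: [473.3, -12.6, 34.5]
eef_rot: [3.091, 0.558, 0.002]
ft_force: [-0.5, -0.1, 5.7]
gripper_width: 0.371
clock: 33.08
ee_pos: [470.4, -12.4, 112.5]
eef_rot: [-3.09, -0.558, 0.01]
ft_force: [0.6, -0.1, -4.0]
gripper_width: 0.365
clock: 33.7
ee_pos: [472.1, -12.6, 132.5]
eef_rot: [-3.091, -0.558, 0.004]
ft_force: [-0.0, -0.4, -3.8]
gripper_width: 0.364
held top z(tool) -29.5 ellipse [ 0.3 -0.6] [31.7 32.2] rect [ 0.4 -0.5] [32.4 31.6] 1.6
t 33.75 tcp [472.3 -12.6 132.7] w 0.371 F [ 0.6  0.2 -3.4] tooly ang -69.5 -> shift tool mm [  61.3 -252.5  -17.2]
```

View pics/w14.png

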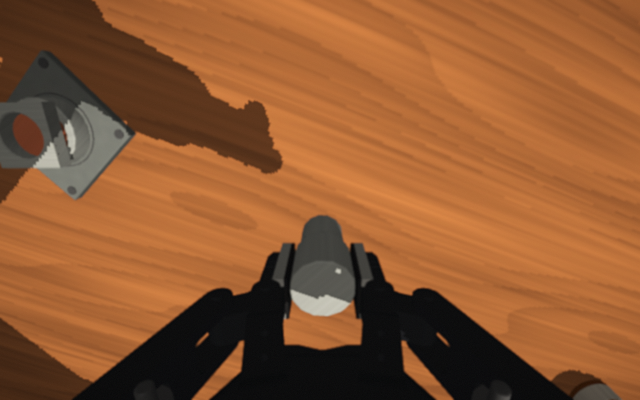

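Punch held upright by its head, centred in the pads (322,290). Carry above the hole.

```bash
P="python3 -m pendant"
$P '[[1,[0.014,-0.055,0],0],[1,[0.028,-0.11,0],0],[1,[0.042,-0.165,0],0],[1,[0.055,-0.22,0],0],[1,[0.0613,-0.2525,0],0]]'
$P '[[1,[0,0,0],0],[1,[0,0,0],0],[1,[0,0,0.01],0],[1,[0,0,0.02],0],[1,[0,0,0.02],0]]'
$P '[[1,[0,0,0],0],[1,[0,0,0],0],[1,[0,0,0],0],[1,[0,0,0],0],[1,[0,0,0],0]]'
python3 - <<'E'
from h import *
p,d,i=snap("wrist"); save(p,"w15"); np.savez("w15",p=p,d=d,E=i["extrinsics"])
held(d,i,2); to([441.8,245.4,68.5])
E
```

```text
clock: 34.38
ee_pos: [441.5, 248.0, 133.3]
eef_rot: [-3.09, -0.562, -0.0]
ft_force: [0.5, 0.1, -3.8]
gripper_width: 0.367
clock: 35.0
ee_pos: [441.0, 244.1, 112.3]
eef_rot: [3.091, 0.557, -0.005]
ft_force: [-0.7, 0.5, -3.7]
gripper_width: 0.366
clock: 35.62
ee_pos: [441.9, 245.4, 113.7]
eef_rot: [-3.091, -0.559, -0.0]
ft_force: [0.4, 0.5, -3.5]
gripper_width: 0.364
held top z(tool) -29.5 ellipse [ 0.6 -0.5] [31.9 32.6] rect [ 0.7 -0.5] [31.8 32.8] 89.9
t 35.67 tcp [441.9 245.4 113.7] w 0.365 F [ 0.8 -0.3 -3.7] tooly ang -69.5 -> shift tool mm [-0.1 -0.  45.2]
```

```bash
P="python3 -m pendant"
$P '[[1,[-0.0003,0,0.012],0],[1,[-0.0003,0,0.024],0],[1,[-0.0003,0,0.034],0],[1,[-0.0003,0,0.042],0],[1,[-0.0003,0,0.0425],0]]'
$P '[[1,[0,0,0.0005],0],[1,[0,0,0.001],0],[1,[0,0,0.0015],0],[1,[0,0,0.0015],0],[1,[0,0,0.0015],0]]'
$P '[[1,[0,0,0.0003],0],[1,[0,0,0.0006],0],[1,[0,0,0.001],0],[1,[0,0,0.001],0],[1,[0,0,0.001],0]]'
```

```text
clock: 36.3
ee_pos: [441.1, 245.0, 70.2]
eef_rot: [3.091, 0.559, -0.003]
ft_force: [-0.9, -0.3, -3.8]
gripper_width: 0.373
clock: 36.92
ee_pos: [441.7, 245.2, 69.7]
eef_rot: [-3.091, -0.559, -0.0]
ft_force: [0.2, 0.6, -3.7]
gripper_width: 0.37
clock: 37.55
ee_pos: [441.6, 245.2, 68.6]
eef_rot: [3.092, 0.559, -0.0]
ft_force: [0.2, 0.4, -3.0]
gripper_width: 0.367
```

```bash
P="python3 -m pendant"
$P '[[1,[0,0,0.0003],0],[1,[0,0,0.0006],0],[1,[0,0,0.0008],0],[1,[0,0,0.0008],0],[1,[0,0,0.0008],0]]'
```

```text
clock: 38.17
ee_pos: [441.7, 245.3, 68.5]
eef_rot: [-3.091, -0.559, -0.001]
ft_force: [-1.0, -1.2, 5.8]
gripper_width: 0.367
```

Resting on the copper (z 68.5, as predicted). Release and retreat straight up.

```bash
P="python3 -m pendant"
$P '[[1,[0,0,-0.0004],0],[0.1,[0,0,-0.0004],0],[-0.2,[0,0,-0.0004],0],[-0.4,[0,0,-0.0004],0],[-0.4,[0,0,-0.0004],0]]'
$P '[[-0.4,[0,0,-0.02],0],[-0.4,[0,0,-0.06],0],[-0.4,[0,0,-0.1],0],[-0.4,[0,0,-0.13],0],[-0.4,[0,0,-0.13],0]]'
$P '[[-0.4,[0,0,0],0],[-0.4,[0,0,0],0],[-0.4,[0,0,0],0],[-0.4,[0,0,0],0],[-0.4,[0,0,0],0]]'
python3 - <<'E'
from h import *
p,d,i=snap("wrist"); C=cloud(d,i); top=(np.abs(C[...,2]-98)<4)&(np.hypot(C[...,0]-442,C[...,1]-245)<40)
cs,_=cv2.findContours(top.astype(np.uint8),0,1); c=max(cs,key=cv2.contourArea)[:,0]; P=onplane(c,i,98)[:,:2].astype(np.float32); print("punch top z",np.median(C[top][:,2]),cv2.fitEllipse(P))
ps,_,is_=snap("side"); u,v=proj([[442,245,50]],is_)[0].astype(int)
s=cv2.resize(ps[v-55:v+55,u-65:u+65],(520,440),interpolation=cv2.INTER_CUBIC)
w=cv2.resize(p[100:290,220:430],None,fx=440/190,fy=440/190)[:, :280*1]; w=cv2.resize(p[110:270,270:372],(280,440))
save(np.hstack([s,w]),"final"); to([442,245,200])
E
```

```text
clock: 38.8
ee_pos: [441.7, 245.2, 68.1]
eef_rot: [3.092, 0.559, 0.0]
ft_force: [-0.4, 0.0, 0.3]
gripper_width: 0.696
clock: 39.42
ee_pos: [443.5, 246.1, 200.8]
eef_rot: [-3.09, -0.558, -0.009]
ft_force: [0.6, 0.3, -0.1]
gripper_width: 0.7
clock: 40.05
ee_pos: [441.6, 245.2, 197.9]
eef_rot: [3.091, 0.559, -0.001]
ft_force: [0.4, 0.6, 0.3]
gripper_width: 0.702
punch top z 98.05462507256388 ((441.5699462890625, 245.93565368652344), (31.58229637145996, 32.275299072265625), 117.3993148803711)
t 40.15 tcp [441.6 245.2 198.1] w 0.706 F [ 0.6 -0.3  0. ] tooly ang -69.5 -> shift tool mm [ 0.3  0.3 -1.9]
```

View pics/final.png

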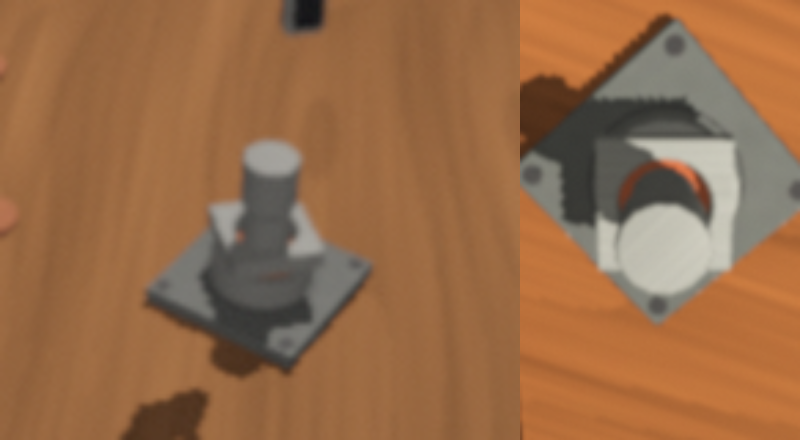

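Side view (left) and wrist view (right): the punch stands upright through the holder's hole at about (270,200), with the ring flat inside the scribed circle and the copper visible in the hole. Nothing touches the gripper.

```bash
python3 - <<'E'
from h import *
print(job.finish_job())
E
```

```text
the job is handed in; nothing more can be done
None
```

The die ring, the largest copper blank, the square holder and the punch are stacked on the press plate in that order. I handed the job in at about 40 s of the 96 s allowed.

| Part | Measured centre (mm) | Check |
|---|---|---|
| Plate | (442.9, 246.0) | target |
| Die ring | (442.5, 244.7) | about 1.4 mm off the plate centre, the largest offset; left as it was |
| Blank | (442.0, 245.5) | under 1 mm off the ring |
| Holder | (441.6, 245.2) | within 1 mm of the blank, top level at about 46 mm |
| Punch | (441.6, 245.9) | within about 1 mm of the holder, top at 98.05 mm against 98 mm expected, upright on the copper |

- **Set-down forces:** each part was lowered in small steps until it touched. Contact forces read about 6 to 9 N, except the die ring, which was pressed to about 22 N before I eased off and let go.
- **Disagreement:** the top and wrist cameras differed by up to 3 mm on the die ring's starting position. I placed everything by the wrist camera, so its calibration error largely cancels between a part and the one below.
- **Not re-measured:** I did not check the hammer, dish and jar again at the end. The arm showed no contact with them, and they looked unmoved in the views where they appeared.

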